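# Hold a T-section offcut in the corner of the marking jig

## Task

On the blue marking jig, pull the sprung black end stop out by its red knob as far as it goes. Then lay the white T-section offcut, web up, on the jig's bed with its orange end against the stop and its foot against the fence, and press it down on the bed and against the fence together with one steady, firm diagonal push (about 10 N each way); finish while still holding that push, without letting go. Leave everything else on the table where it is.

Things in the scene. Friction and masses are not known exactly. Their poses are not given: they have to be found in the camera images.
- jig: fixed marking jig with a dark steel base 110 x 270 x 8 mm; origin at the centre of its underside on the table; x points across the bed towards the fence, y along the fence towards the end stop, z up. It may be turned about 15 degrees either way. A fixed blue end block stands at its +y end (y = 111 to 129 mm, x = -42 to 28 mm, top 40 mm above the table)
- bed (a point): flat aluminium bed of the jig, top face 18 mm above the table, from x = -44 to 30 mm and y = -119 to 111 mm in the jig's frame; the point is on its top face above the jig's origin. The offcut drags on it (friction about 0.6), so a hard push down resists sliding
- fence (a point): blue fence along the far side of the bed, 20 mm thick, 230 mm long, its top 16 mm above the bed (34 mm above the table); the point is on the fence's working face (which looks to the jig's -x) at bed height, at x = 30 mm, y = 0 in the jig's frame
- stop (a joint): travel of the black end stop along the jig's +y, in m: 0 is fully in, 0.05 is fully out against its end. Starts near 0. A light spring (1 N at full travel) draws it in, but a 3 N friction brake holds it wherever it is left; about 4 N pulls it out
- stop_face (a point): point on the stop's working face, which looks to the jig's -y, at bed height and x = 0 in the jig's frame; its y there is 35 mm + travel (85 mm when out). The stop block behind it is 24 mm long in y, covers x = -39 to 23 mm, and its top is 20 mm above the bed (38 mm above the table)
- knob (a point): red upright round knob on top of the stop, 18 mm across, 32 mm high; the point is the centre of its foot, 38 mm above the table, 12 mm in +y from the stop's working face and at x = -8 mm in the jig's frame; its top is 70 mm above the table; moves with the stop
- offcut: loose white plastic offcut of inverted T section, 120 mm long, 80 to 170 g: foot 44 wide, 14 thick; central web 12 mm thick, over the full length, top 52 mm above the underside; last 16 mm at one end orange. Origin at the centre of its underside; y runs lengthwise to the orange end, z up. Starts on the table web up, y axis within 30 degrees of world +y (robot's left)
- orange_end (a point): centre of the underside edge of the offcut's orange end, 60 mm in +y from the offcut's origin
- grey_offcut: bystander: grey T-section offcut, same 44 x 120 x 52 mm shape, all grey; not to be used; leave it
- knife: bystander: yellow utility knife, blade in, 160 mm long, 18 mm high, lying flat; leave it
- adhesive: bystander: white can, 76 mm across, 150 mm tall, standing; leave it
- tape_roll: bystander: clear tape ring, 90 mm across, 24 mm high, lying flat; leave it
- screwdriver: bystander: red-handled screwdriver, lying; leave it
- rivet_cup: bystander: blue plastic cup, 80 mm across, 55 mm high; leave it
- strap_loop: bystander: steel wire strap loop, 48 x 40 mm, 8 mm high, lying flat; leave it
Things that resemble listed ones, but are neither listed nor needed, are in the scene too. What is shaped like the offcut but brown or green is not meant.

How it is judged:
By the outcome, as a careful person would: the job done as asked, in the order asked, and still so for the second after the job is handed in, while the arm keeps its last pose, push and grip.
It also fails if it takes over 56 s, if anything falls off the work surface, if the arm or the gripper's body presses on something with over 40 N, if the wrist force passes 120 N, or if a joint passes its speed limit or range.

## Robot

A 7-joint arm with a two-finger parallel gripper is mounted at the origin on the work surface. World frame = base frame: x ahead of the robot, y to its left, z up, the work surface at z = 0. Lengths are in m, angles in rad, forces in N, time in s.
With the tool pointing down it reaches from about 0.4 to 0.85 m from the base axis. Payload 4.5 kg.
Tool frame: the origin (TCP) lies midway between the tips of the shut fingers; the grasp point (between the pads) lies bot.grasp_offset behind it (bot.grasp_offset is the distance from the TCP to the grasp point, in m); z points along the fingers, y is the direction in which the jaws open and shut (so a half turn about z gives the same grasp; the last joint's range is limited). The gripper opens to 88 mm and grips with 3 to 60 N. Pads are 18 mm wide; open, the fingers measure 123 mm over their backs; the gripper's body (75 mm by 187 mm) begins 45 mm behind the grasp point.
Start: joints at [-1.284, 0.689, -0.195, 1.565, 0.157, 0.902, -0.215], TCP at [0.156, 0.605, 0.212] pointing down, gripper open.
Joint ranges: [-3.01, 3.01], [-0.46, 2.08], [-1.47, 1.51], [0.13, 2.56], [-1, 4.14], [0.04, 2.09], [-2.66, 2.66]. Speed limits (rad/s): [2.57, 2.57, 3.14, 3.14, 3.14, 3.14, 3.14].

## Interface

Orientations are given as a unit quaternion [w, x, y, z].
In Python, from cell import bot gives the robot as it stands.
- The arm moves only by the tool jog_arm, never from a script. Its argument "plan" is text: rows parted by semicolons, each of 7 numbers parted by spaces: the closure, from -1 (fully open) to 1 (shut), so that 0 is half open, then the shift along the tool's x, y, z in m, then the turn, a rotation vector about the tool's x, y, z in rad. In form: gripper tx ty tz ax ay az; .... A call has 1 to 12 rows; each row shifts and turns the commanded pose from where the row before left it, along the tool's axes as they then stand; what a row does not reach is not made up. A row lasts 1/12 s, in which the tool goes at most 41.7 mm and 7.16 degrees, less where a joint would pass 70% of its speed; a pose out of reach is approached as far as the arm can. A call with a gripper value outside its range is refused whole. The fingers move at their own pace and stop on an object; the grip force is fixed at half the most. Time passes only in rows, so rows that do not move let the fingers close. It gives the time, the measured TCP pose, the force and the opening at its end, in the units of the state.
- bot.state(): the state, without advancing time (a new reading comes with each control period).
- bot.grab_frame(name): name is "side" or "top"; returns a dict with "image" (420x560x3 uint8, red, green, blue), "fx", "fy", "cx", "cy" (pixels), "view" (4x4, takes a point from world to camera coordinates). Camera axes: x right, y up, looking along -z (the intrinsics and any distortion apply to the point x, -y, -z); pixel columns grow to the right and rows downward; lengths in m; the calibration is good to about 2 mm. A picture is of the moment at which its call begins. There is no depth.
- bot.close_job(): hands the job in, once; it reports no verdict.
Trained networks look in the newest picture that a camera, given by its name, has taken for a name from the list of things; names that differ only in an ending like _2 or _b are one class to them, and where a whole thing is asked for, a point or a joint stands for the part that bears it (a point fixed in the world has none). Each returns a list of dicts, best first, with "confidence" (0 to 1); they miss things now and then, are a little off and sometimes report something else, mostly with a low value. They report only what shows in the picture. A call takes as long as a camera call. They do not tell look-alikes from the thing itself.
- bot.find_in(camera, target): "location" ([x, y, z] in m, in world coordinates, good to about 4 mm: the middle of the surface that is visible of it).
- bot.regions_of(camera, target): "mask" (420x560 bool, what is visible of it).
The state is a dict: "time_s": time; "qpos": joint angles; "qd": joint speeds; "tau": joint torques, N m; "tcp_pos": TCP position; "ee_rot": TCP orientation; "ft_force": force on the tool from outside, world axes, zero at the start; "wrist_torque": the same for the moment, N m; "finger_gap": opening from 0.0 (shut) to 1.0 (fully open).
Only numpy, scipy, OpenCV 4.12 (cv2) and the standard library are available. Lean on these libraries where they do the work, as an engineer would, in place of code of your own. Each camera call takes 0.05 s, during which the arm holds its last target. There are 200 camera calls.

## Working session

There is one attempt and no reset: what is moved stays moved. The work goes in short steps, Python scripts to look and compute and a tool call to move; the robot and the scene stay as the last step left them, time stands still between calls to the robot, and variables do not carry over. Pictures are saved under pics/ and viewed, about 8 in all and at most 12, crops included, and the job is handed in when it is done.

Besides the shell and the picture viewer there is one more tool, called after "Request:" in YAML: its name, and indented under it one key for each argument. jog_arm: Moves the arm, as the interface text tells. Its arguments: {"type":"object","properties":{"plan":{"type":"string"}},"required":["plan"]}

```bash
ls; mkdir -p pics; python3 - <<'E'
from cell import bot
import cv2,numpy as np
s=bot.state();print({k:np.round(v,3) for k,v in s.items()},bot.grasp_offset)
for c in("side","top"):
    f=bot.grab_frame(c);cv2.imwrite(f"pics/{c}0.png",f["image"][:,:,::-1]);print(c,f["fx"],f["fy"],f["cx"],f["cy"],np.round(f["view"],4).tolist(),[k for k in f])
    for t in("offcut","knob","stop_face","fence","jig"):
        for r in bot.find_in(c,t)[:3]: print(t,np.round(r["location"],3),round(r["confidence"],2))
a=cv2.imread("pics/top0.png");b=cv2.imread("pics/side0.png")
cv2.imwrite("pics/both0.png",cv2.resize(np.vstack([a]),(800,600)))
E
```

```text
pics
{'time_s': np.float64(0.0), 'qpos': array([-1.284,  0.69 , -0.195,  1.566,  0.157,  0.902, -0.215]), 'qd': array([-0.001, -0.002, -0.001, -0.   ,  0.   ,  0.   ,  0.001]), 'tau': array([-1.0000e-03, -5.2756e+01, -1.2670e+00, -1.5343e+01, -5.3000e-02,
        7.0000e-03,  0.0000e+00]), 'tcp_pos': array([0.156, 0.604, 0.211]), 'ee_rot': array([-0.   ,  0.126,  0.992, -0.001]), 'ft_force': array([-0.158,  0.036,  0.834]), 'wrist_torque': array([-0.039, -0.039,  0.071]), 'finger_gap': np.float64(0.996)} 0.0187
side 518.146934955321 518.146934955321 282.3000122825133 205.8002868017329 [[0.99, -0.1412, 0.001, -0.5304], [0.1005, 0.7096, 0.6974, -0.117], [-0.0992, -0.6903, 0.7167, -1.6796], [0.0, 0.0, 0.0, 1.0]] ['image', 'fx', 'fy', 'cx', 'cy', 'view']
offcut [ 0.442 -0.278  0.02 ] 0.87
offcut [ 0.302 -0.244  0.016] 0.75
offcut [ 0.387 -0.448  0.015] 0.55
knob [0.523 0.185 0.036] 0.46
stop_face [0.526 0.181 0.038] 0.78
fence [0.536 0.115 0.021] 0.79
jig [0.537 0.115 0.018] 0.67
jig [0.522 0.18  0.038] 0.38
top 431.61705852517326 431.61705852517326 283.1072019437998 211.83592128968036 [[0.0269, -0.9996, -0.0089, 0.0204], [0.9908, 0.0255, 0.1328, -0.5521], [-0.1325, -0.0124, 0.9911, -1.1054], [0.0, 0.0, 0.0, 1.0]] ['image', 'fx', 'fy', 'cx', 'cy', 'view']
offcut [ 0.449 -0.259  0.013] 0.9
offcut [0.632 0.387 0.006] 0.71
offcut [ 0.306 -0.231  0.016] 0.65
knob [0.523 0.192 0.041] 0.86
stop_face [0.522 0.188 0.038] 0.65
fence [0.534 0.127 0.02 ] 0.7
fence [0.522 0.186 0.038] 0.65
jig [0.534 0.128 0.019] 0.76
jig [ 0.446 -0.26   0.017] 0.57
```

View pics/both0.png

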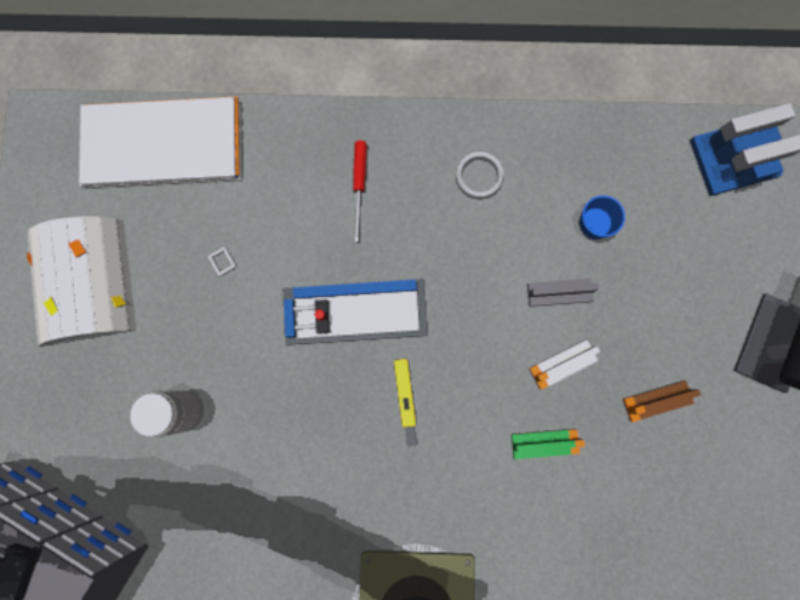

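View pics/side0.png

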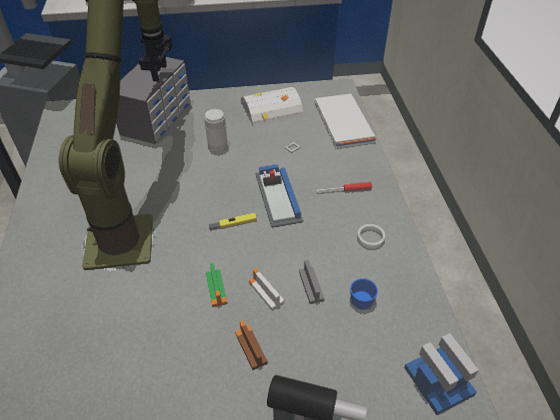

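Top view at 800x600: the candidates shaped like the offcut are white with an orange end at (565,365), grey (562,292), brown (662,400) and green (547,443). The white one at (565,365) matches the description. The jig is at (355,312), with the stop at (321,316). The two white bars on the blue thing at (750,150) are not loose table offcuts. I'll confirm in a crop and fit poses.

```bash
cat > h.py <<'E'
import numpy as np,cv2
from scipy.optimize import minimize
def proj(f,P):
    P=np.atleast_2d(P);q=P@f["view"][:3,:3].T+f["view"][:3,3]
    return np.c_[f["fx"]*q[:,0]/-q[:,2]+f["cx"],-f["fy"]*q[:,1]/-q[:,2]+f["cy"]]
def box(x0,x1,y0,y1,z0,z1): return np.array([[x,y,z] for x in(x0,x1) for y in(y0,y1) for z in(z0,z1)])/1000
def place(B,p,z=0):
    c,s=np.cos(p[2]),np.sin(p[2]);return B@np.array([[c,-s,0],[s,c,0],[0,0,1]]).T+[p[0],p[1],z]
def render(f,boxes,p,z=0):
    S=8;m=np.zeros((420*S,560*S),np.uint8)
    for B in boxes:
        h=cv2.convexHull(((proj(f,place(B,p,z))+.5)*S*16-8).round().astype(np.int32));cv2.fillConvexPoly(m,h,255,shift=4)
    return cv2.resize(m,(560,420),interpolation=cv2.INTER_AREA)/255.
def fit(pairs,boxes,p0,z=0):
    # pairs: (frame, soft mask); compares only near the thing
    def cost(v):
        p=[p0[0]+v[0]/1000,p0[1]+v[1]/1000,p0[2]+v[2]/100]
        return sum(((cv2.GaussianBlur(render(f,boxes,p,z)-m,(0,0),.7))**2).sum() for f,m in pairs)
    r=minimize(cost,[0,0,0],method="Nelder-Mead",options=dict(initial_simplex=[[0,0,0],[12,0,0],[0,12,0],[0,0,12]],xatol=.05,fatol=.01))
    return [p0[0]+r.x[0]/1000,p0[1]+r.x[1]/1000,p0[2]+r.x[2]/100],r.fun
OFF=[box(-22,22,-60,60,0,14),box(-6,6,-60,60,14,52)]
JIG=[box(30,50,-119,111,8,34),box(-42,28,111,129,8,40)]
E
python3 - <<'E'
from cell import bot
from h import *
F={}
for c in("top","side"):
    F[c]=bot.grab_frame(c)
out=[]
for c,w in(("top",(0.53,.13)),("top",(.45,-.26)),("side",(.53,.13)),("side",(.45,-.26))):
    u,v=proj(F[c],[w[0],w[1],.02])[0].astype(int)
    out.append(cv2.resize(F[c]["image"][v-37:v+37,u-50:u+50,::-1],(400,296),interpolation=cv2.INTER_CUBIC)); print(c,u-50,v-37)
cv2.imwrite("pics/crop.png",np.vstack([np.hstack(out[:2]),np.hstack(out[2:])]))
def soft(f,kind):
    im=f["image"].astype(float);r,g,b=im[...,0],im[...,1],im[...,2]
    return b-r if kind=="blue" else None
for c in F:
    f=F[c];d=soft(f,"blue");u,v=proj(f,[.53,.13,.02])[0].astype(int)
    win=np.zeros(d.shape);win[v-45:v+45,u-60:u+60]=1
    print(c,"b-r pct",np.percentile(d[win>0],[5,50,80,90,95,99]))
    F[c]["m"]=np.clip((d-15)/(np.percentile(d[win>0],97)-15),0,1)*win
p,e=fit([(F[c],F[c]["m"]) for c in F],JIG,[.53,.12,0.]);print("jig both",p,e)
for c in F: print(c,fit([(F[c],F[c]["m"])],JIG,p))
for c in F:
    R=bot.regions_of(c,"offcut")
    for r in R:
        v,u=np.nonzero(r["mask"]);print(c,r["confidence"],u.mean(),v.mean(),len(u),F[c]["image"][r["mask"]].mean(0))
    r=min(R,key=lambda r:np.hypot(*(np.argwhere(r["mask"]).mean(0)[::-1]-proj(F[c],[.45,-.26,.02])[0])))
    F[c]["o"]=r["mask"].astype(float)
p,e=fit([(F[c],F[c]["o"]) for c in F],OFF,[.45,-.26,.4]);print("off both",p,e)
for c in F: print(c,fit([(F[c],F[c]["o"])],OFF,p))
E
```

```text
top 197 182
top 343 216
side 225 156
side 215 250
top b-r pct [  2.   4.   8.  11. 119. 123.]
side b-r pct [-5. -3. -2. -1.  5. 80.]
jig both [np.float64(0.5389488549255215), np.float64(0.1323152588276783), np.float64(0.09145892232242367)] 220.1289891378149
top ([np.float64(0.5382341107366564), np.float64(0.13174066354494798), np.float64(0.09115477354277766)], np.float64(83.81982115219112))
side ([np.float64(0.5407221085166809), np.float64(0.1431331070778705), np.float64(0.08635680798737734)], np.float64(99.42887104432167))
top 0.97 461.8152424942263 279.97459584295615 866 [122.20669746  79.10046189  46.61547344]
top 0.71 382.3650416171225 310.07253269916765 841 [ 78.80380499 150.2901308   80.92271106]
side 0.9 265.35 289.2 600 [159.21666667 152.05333333 146.21666667]
side 0.79 250.09367088607596 345.22405063291137 790 [120.52025316  87.04936709  63.87341772]
off both [np.float64(0.44953276285655097), np.float64(-0.2596394779403118), np.float64(0.4841158715011573)] 1560.7245628729174
top ([np.float64(0.5406060690680605), np.float64(0.033308051409724204), np.float64(0.6446653217226552)], np.float64(1495.4974034001168))
side ([np.float64(0.4494977757335443), np.float64(-0.2598707959580984), np.float64(0.48054295837240146)], np.float64(14.772325531112104))
```

View pics/crop.png

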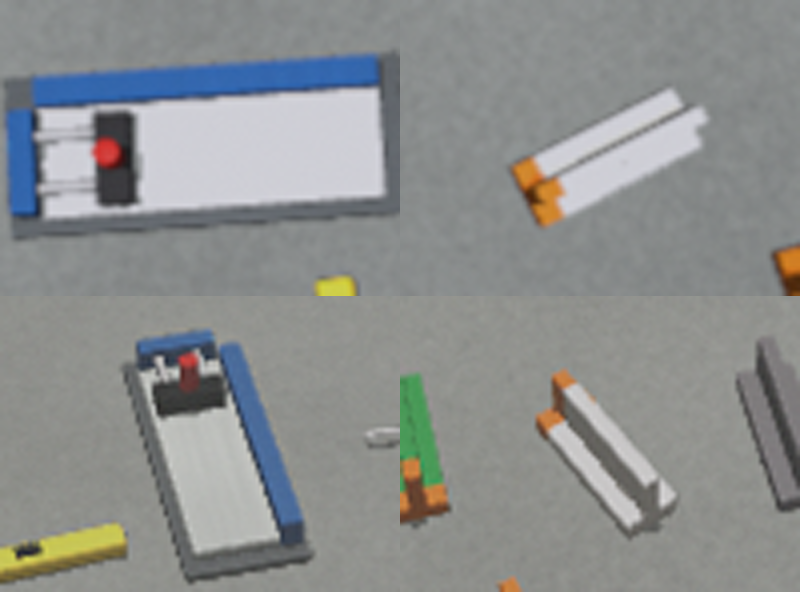

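The crop confirms the white T piece with one orange end, about (385,258) in the top picture and clearly separate from the green, brown and grey ones. The jig shows its stop fully in, with the red knob at about (224,220) in the top picture. I'll refine the fits with better masks.

```bash
python3 - <<'E'
from cell import bot
from h import *
F={c:bot.grab_frame(c) for c in("top","side")}
J=[.5385,.132,.091];O=[.4495,-.2597,.483]
def near(f,boxes,p,k): return cv2.dilate((render(f,boxes,p)>0).astype(np.uint8),np.ones((k,k)))>0
for c,f in F.items():
    im=f["image"].astype(float);d=im[...,2]-im[...,0]
    f["m"]=(d>(60 if c=="top" else 25))*near(f,JIG,J,15)*1.
    sat=im.max(2)-im.min(2);bg=np.median(im[near(f,OFF,O,21)&~near(f,OFF,O,9)],0)
    f["o"]=(np.abs(im-bg).max(2)>28)*near(f,OFF,O,11)*1.
    print(c,f["m"].sum(),render(f,JIG,J).sum(),f["o"].sum(),render(f,OFF,O).sum())
for n,k,b,p in(("jig","m",JIG,J),("off","o",OFF,O)):
    for cs in(("top","side"),("top",),("side",)):
        q,e=fit([(F[c],F[c][k]) for c in cs],b,p);print(n,cs,np.round(q,4),round(e,1))
s=bot.state()
f=F["top"];im=f["image"].astype(int);m=(im[...,0]-im[...,1]>60)&near(f,[box(-60,60,0,130,8,80)],J,3);v,u=np.nonzero(m);print("red",u.mean(),v.mean(),len(u))
for d in(0,.005): print(proj(f,place(np.array([[-.008,.047+d,.07],[-.008,.047+d,.038]]),J)))
E
```

```text
top 817.0 1026.9176470588236 745.0 808.3607843137255
side 392.0 586.1058823529411 584.0 640.9372549019608
jig ('top', 'side') [0.5391 0.1329 0.0921] 223.9
jig ('top',) [0.5384 0.1314 0.0918] 82.0
jig ('side',) [0.5407 0.1452 0.0879] 100.2
off ('top', 'side') [ 0.4475 -0.2639  0.475 ] 80.7
off ('top',) [ 0.4462 -0.2638  0.4772] 29.8
off ('side',) [ 0.4497 -0.2629  0.4849] 27.1
red 223.25 219.63636363636363 44
[[226.96148121 218.39949264]
 [228.63183533 219.82573081]]
[[225.0177568  218.52547137]
 [226.74220183 219.94820176]]
```

```bash
python3 - <<'E'
from cell import bot
from h import *
from scipy.optimize import least_squares
f=bot.grab_frame("top");g=bot.grab_frame("side")
P=np.array([[50,-119,34],[50,111,34],[28,129,40],[-42,129,40],[-44,-119,18]])/1000
U=np.array([[378,56],[33,80],[8,112],[14,214],[385,196]])/4+[197,182]-.4
r=least_squares(lambda p:(proj(f,place(P,p))-U).ravel(),[.538,.132,.09]);print("top",r.x,r.fun.round(1))
# side crop: origin 225,156; image lower left, y offset 296
Us=np.array([[302,540-296],[240,344-296],[212,333-296],[137,342-296],[192,555-296]])/4+[225,156]-.4
Ps=np.array([[50,-119,34],[50,111,34],[28,129,40],[-42,129,40],[-44,-119,18]])/1000
s=least_squares(lambda p:(proj(g,place(Ps,p))-Us).ravel(),[.538,.132,.09]);print("side",s.x,s.fun.round(1))
b=least_squares(lambda p:np.r_[(proj(g,place(Ps,p))-Us).ravel(),(proj(f,place(P,p))-U).ravel()],[.538,.132,.09]);print("both",b.x)
print("knob px at both",proj(f,place(np.array([[-.008,.047,.07],[-.008,.047,.038]]),b.x)),"fit overlay")
im=f["image"][182:256,197:297,::-1];o=cv2.resize(im,(800,592),interpolation=cv2.INTER_CUBIC)
for B in JIG+[box(-44,30,-119,111,18,18),box(-55,55,-135,135,8,8),box(-39,23,35,59,38,38)]:
    h=cv2.convexHull((((proj(f,place(B,b.x))-[197,182]+.5)*8)).astype(np.int32));cv2.polylines(o,[h],True,(0,255,0),1)
cv2.imwrite("pics/ov.png",o)
E
```

```text
top [0.53590791 0.12835072 0.09437554] [ 0.1 -0.3  0.3 -0.5 -0.3 -0.2 -0.7  0.7  0.7  0.3]
side [0.53745357 0.12467378 0.071819  ] [-0.3 -2.8  0.3  1.1  0.3  0.2  0.1  0.7 -0.5  1.1]
both [0.53649728 0.12753061 0.08655423]
knob px at both [[228.6477161  219.13916112]
 [230.27156017 220.54517588]] fit overlay
```

View pics/ov.png

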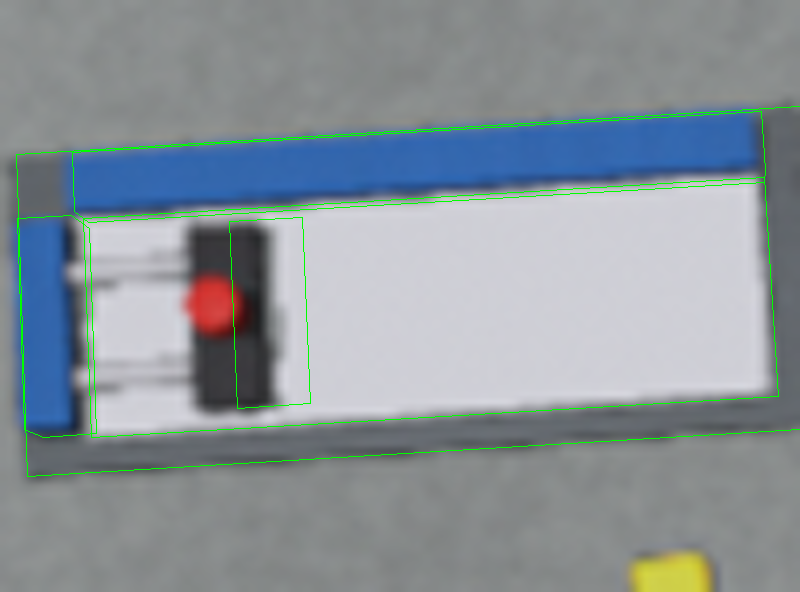

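Top camera fit: jig near (0.536, 0.130), yaw about 0.09. The overlay matches to about 1 px, and the stop already sits about 10 mm out. First I turn the tool so tool y is along jig x.

Request:
jog_arm:
  plan: "-1 0 0 0 0 0 0.1229;-1 0 0 0 0 0 0.1229;-1 0 0 0 0 0 0.1229;-1 0 0 0 0 0 0.1229;-1 0 0 0 0 0 0.1229;-1 0 0 0 0 0 0.1229;-1 0 0 0 0 0 0.1229;-1 0 0 0 0 0 0.1229;-1 0 0 0 0 0 0.1229;-1 0 0 0 0 0 0.1229"

```text
time_s: 1.83
tcp_pos: [0.1561, 0.6052, 0.2119]
ee_rot: [-0.0, 0.677, 0.736, 0.0]
ft_force: [-0.0, -0.1, -0.4]
finger_gap: 1.001
```

```bash
cat > w.py <<'E'
from cell import bot
from h import *
from scipy.spatial.transform import Rotation as Ro
def to(target,yawdeg):  # tool delta to target with tool y along yawdeg
    s=bot.state();q=s["ee_rot"];R=Ro.from_quat([q[1],q[2],q[3],q[0]]).as_matrix()
    d=R.T@(np.array(target)-s["tcp_pos"]);a=np.degrees(np.arctan2(R[1,1],R[0,1]))
    print("t",round(s["time_s"],2),"tcp",s["tcp_pos"].round(4),"tooly deg",a.round(2),"zdir",R[:,2].round(3),"q",s["qpos"].round(2),"F",s["ft_force"].round(2),"Ftool",(R.T@s["ft_force"]).round(2),"gap",round(s["finger_gap"],3))
    print("tool delta",d.round(4),"turn about z",np.radians(a-yawdeg).round(4))
J=[.536,.130,.090]
def jig(x,y,z): return place(np.array([[x,y,z]])/1000,J)[0]
E
python3 -c "
from w import *
to(jig(-8,57,150),np.degrees(.09))"
```

```text
t 1.83 tcp [0.1561 0.6052 0.2119] tooly deg 4.77 zdir [-0.  0. -1.] q [-1.48  0.69  0.17  1.58 -0.14  0.88 -1.19] F [-0.   -0.08 -0.4 ] Ftool [-0.08 -0.01  0.4 ] gap 1.001
tool delta [-0.4483  0.3307  0.0617] turn about z -0.0067
```

Request:
jog_arm:
  plan: "-1 -0.032 0.0236 0 0 0 0;-1 -0.032 0.0236 0 0 0 0;-1 -0.032 0.0236 0 0 0 0;-1 -0.032 0.0236 0 0 0 0;-1 -0.032 0.0236 0 0 0 0;-1 -0.032 0.0236 0 0 0 0;-1 -0.032 0.0236 0 0 0 0;-1 -0.032 0.0236 0 0 0 0;-1 -0.032 0.0236 0 0 0 0;-1 -0.032 0.0236 0 0 0 0;-1 -0.032 0.0236 0 0 0 0;-1 -0.032 0.0236 0 0 0 0"

```text
time_s: 2.83
tcp_pos: [0.4736, 0.2464, 0.212]
ee_rot: [-0.0, 0.675, 0.738, 0.0]
ft_force: [0.4, 0.4, -0.5]
finger_gap: 1.001
```

```bash
python3 -c "
from w import *
to(jig(-8,57,110),np.degrees(.09))"
```

```text
t 2.83 tcp [0.4736 0.2464 0.212 ] tooly deg 5.12 zdir [ 0.     0.001 -1.   ] q [-0.62  0.57  0.09  1.85 -0.08  0.73 -0.4 ] F [ 0.37  0.4  -0.49] Ftool [0.37 0.41 0.49] gap 1.001
tool delta [-0.0645  0.0436  0.102 ] turn about z -0.0007
```

Request:
jog_arm:
  plan: "-1 -0.0215 0.0145 0.01 0 0 0;-1 -0.0215 0.0145 0.02 0 0 0;-1 -0.0215 0.0145 0.025 0 0 0;-1 0 0 0.03 0 0 0;-1 0 0 0.017 0 0 0;-1 0 0 0 0 0 0;-1 0 0 0 0 0 0;-1 0 0 0 0 0 0"

```text
time_s: 3.5
tcp_pos: [0.5222, 0.1883, 0.1109]
ee_rot: [0.0, 0.675, 0.738, 0.001]
ft_force: [-0.9, -0.1, 0.5]
finger_gap: 1.001
```

```bash
python3 -c "
from w import *
to(jig(-8,57,50),np.degrees(.09))
o=[]
for c in('top','side'):
    f=bot.grab_frame(c);u,v=proj(f,jig(-8,57,60))[0].astype(int)
    o.append(cv2.resize(f['image'][v-37:v+37,u-25:u+25,::-1],(400,592),interpolation=cv2.INTER_CUBIC))
    im=f['image'].astype(int);m=(im[...,0]-im[...,1]>60);m[:v-25]=0;m[v+25:]=0;m[:,:u-25]=0;m[:,u+25:]=0
    vv,uu=np.nonzero(m);print(c,len(uu),uu.mean() if len(uu) else 0,vv.mean() if len(uu) else 0,proj(f,jig(-8,57,60)),proj(f,jig(2,57,60)),proj(f,jig(-8,67,60)))
cv2.imwrite('pics/k.png',np.hstack(o))
"
```

```text
t 3.5 tcp [0.5222 0.1883 0.1109] tooly deg 5.14 zdir [ 0.002  0.001 -1.   ] q [-0.46  0.74  0.06  1.88 -0.08  0.52 -0.26] F [-0.9  -0.06  0.51] Ftool [ 0.02 -0.91 -0.52] gap 1.001
tool delta [-0.0023  0.0004  0.0609] turn about z -0.0003
top 0 0 0 [[224.36386341 220.06071013]] [[224.19042    216.23515649]] [[220.50953226 220.30667584]]
side 5 272.2 171.0 [[271.20467807 174.59615647]] [[273.98776176 174.15678214]] [[270.59359294 172.72980144]]
```

View pics/k.png

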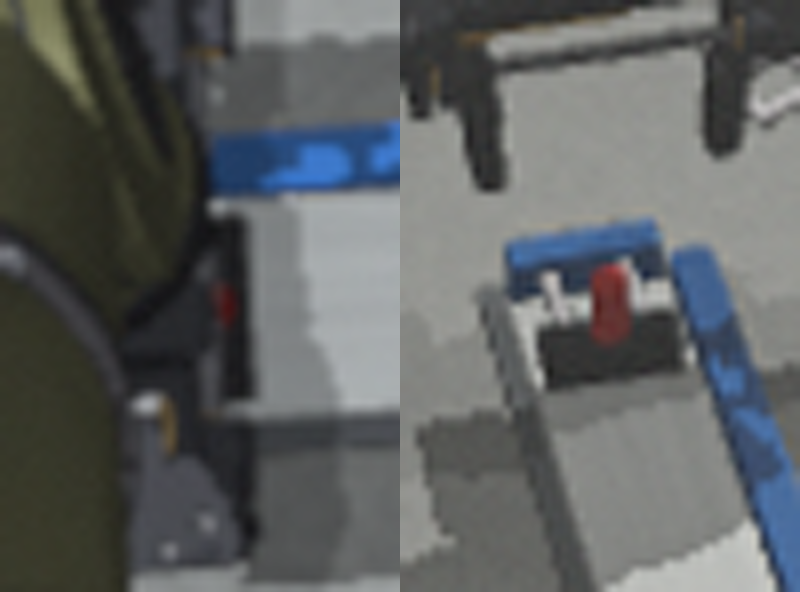

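The knob sits centred between the fingers (side crop, fingers at 485 and 720, knob at 610). I descend and close.

Request:
jog_arm:
  plan: "-1 -0.002 0 0.022 0 0 0;-1 0 0 0.022 0 0 0;-1 0 0 0.02 0 0 0;-1 0 0 0.003 0 0 0;1 0 0 0 0 0 0;1 0 0 0 0 0 0;1 0 0 0 0 0 0;1 0 0 0 0 0 0;1 0 0 0 0 0 0;1 0 0 0 0 0 0;1 0 0 0 0 0 0;1 0 0 0 0 0 0"

```text
time_s: 4.6
tcp_pos: [0.5218, 0.1855, 0.043]
ee_rot: [0.0, 0.675, 0.738, 0.0]
ft_force: [-0.1, 0.2, -0.7]
finger_gap: 0.417
```

```bash
python3 -c "
from w import *
to(jig(-8,97,44),np.degrees(.09))"
```

```text
t 4.6 tcp [0.5218 0.1855 0.043 ] tooly deg 5.1 zdir [ 0.  0. -1.] q [-0.45  0.86  0.04  1.91 -0.08  0.37 -0.26] F [-0.11  0.15 -0.69] Ftool [ 0.16 -0.1   0.69] gap 0.417
tool delta [ 0.0404  0.0011 -0.001 ] turn about z -0.001
```

Gap 0.417 and still closing; a few more rows.

Request:
jog_arm:
  plan: "1 0 0 0 0 0 0;1 0 0 0 0 0 0;1 0 0 0 0 0 0;1 0 0 0 0 0 0;1 0 0 0 0 0 0;1 0 0 0 0 0 0"

```text
time_s: 5.1
tcp_pos: [0.5226, 0.1857, 0.0435]
ee_rot: [0.0, 0.675, 0.738, 0.001]
ft_force: [0.2, -0.0, 5.8]
finger_gap: 0.004
```

```bash
python3 -c "
from w import *
o=[]
for c in('top','side'):
    f=bot.grab_frame(c);u,v=proj(f,jig(-8,57,40))[0].astype(int);print(c,u-25,v-37)
    o.append(cv2.resize(f['image'][v-37:v+37,u-25:u+25,::-1],(400,592),interpolation=cv2.INTER_CUBIC))
cv2.imwrite('pics/k2.png',np.hstack(o))
to(jig(-8,57,44),5.15)"
```

```text
top 200 183
side 246 141
t 5.2 tcp [0.5225 0.1857 0.0436] tooly deg 5.09 zdir [ 0.002  0.001 -1.   ] q [-0.45  0.86  0.04  1.91 -0.08  0.37 -0.26] F [0.5  0.42 5.45] Ftool [ 0.38  0.55 -5.45] gap 0.007
tool delta [ 0.0003  0.0004 -0.0004] turn about z -0.001
```

View pics/k2.png

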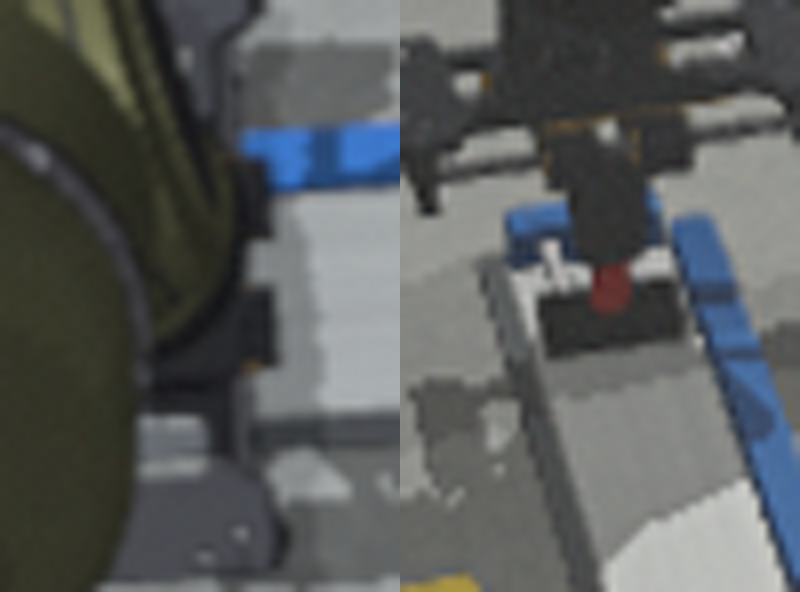

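```bash
python3 -c "
from w import *
f=bot.grab_frame('side');s=bot.state();t=s['tcp_pos']
print('tcp now',proj(f,t),'knob top/bot',proj(f,np.array([jig(-8,57,70),jig(-8,57,38)])))
o=np.array([.5222,.1883,.1109]);j=np.array([.996,.09,0])
for h in(.044,.06): print('open tips',proj(f,np.array([o-h*j,o+h*j])), proj(f,np.array([o-h*j+[0,0,.02],o+h*j+[0,0,.02]])))
print('obs open tips approx', 246+(487-400)/8,137+188/8, 246+(722-400)/8,137+155/8)
for c in('top','side'):
  bot.grab_frame(c)
  for n in('knob','stop_face'):
    for r in bot.find_in(c,n)[:2]: print(c,n,np.round(r['location'],4),r['confidence'])
"
```

```text
tcp now [[271.17362824 178.1168702 ]] knob top/bot [[271.16358975 172.47587493]
 [271.29394111 179.20239834]]
open tips [[258.15554498 165.15434825]
 [283.1550055  161.29658562]] [[257.96481625 160.71828153]
 [283.16773394 156.86475242]]
open tips [[253.56726955 165.86238263]
 [287.65790555 160.60172585]] [[253.33884648 161.42559286]
 [287.70693544 156.17070797]]
obs open tips approx 256.875 160.5 286.25 156.375
top knob [0.8155 0.1287 0.0217] 0.75
top knob [0.5388 0.0832 0.0186] 0.18
side knob [0.5217 0.1825 0.0349] 0.65
side stop_face [0.5239 0.1791 0.0417] 0.67
side stop_face [0.5387 0.1049 0.0226] 0.2
```

Request:
jog_arm:
  plan: "1 0 0 -0.03 0 0 0;1 0 0 -0.03 0 0 0;1 0 0 -0.02 0 0 0;1 0 0 0 0 0 0;1 0 0 0 0 0 0"

```text
time_s: 5.97
tcp_pos: [0.522, 0.1857, 0.1236]
ee_rot: [0.0, 0.675, 0.738, 0.001]
ft_force: [0.0, 0.2, -0.7]
finger_gap: 0.001
```

```bash
python3 -c "
from w import *
o=[]
t=bot.state()['tcp_pos']
for c in('top','side'):
    f=bot.grab_frame(c);u,v=proj(f,jig(-8,57,70))[0].astype(int);print(c,u-25,v-37)
    w=cv2.resize(f['image'][v-37:v+37,u-25:u+25,::-1],(400,592),interpolation=cv2.INTER_CUBIC)
    x=((proj(f,t)[0]-[u-25,v-37]+.5)*8).astype(int);cv2.drawMarker(w,tuple(int(i) for i in x),(0,255,0));o.append(w)
cv2.imwrite('pics/k3.png',np.hstack(o))
to(jig(-8,57,44),5.15)"
```

```text
top 198 182
side 246 135
t 6.07 tcp [0.5208 0.1852 0.1219] tooly deg 5.11 zdir [-0.002 -0.001 -1.   ] q [-0.46  0.72  0.06  1.88 -0.08  0.55 -0.26] F [0.22 0.21 0.26] Ftool [ 0.19  0.24 -0.26] gap 0.007
tool delta [0.0006 0.0024 0.0779] turn about z -0.0007
```

View pics/k3.png

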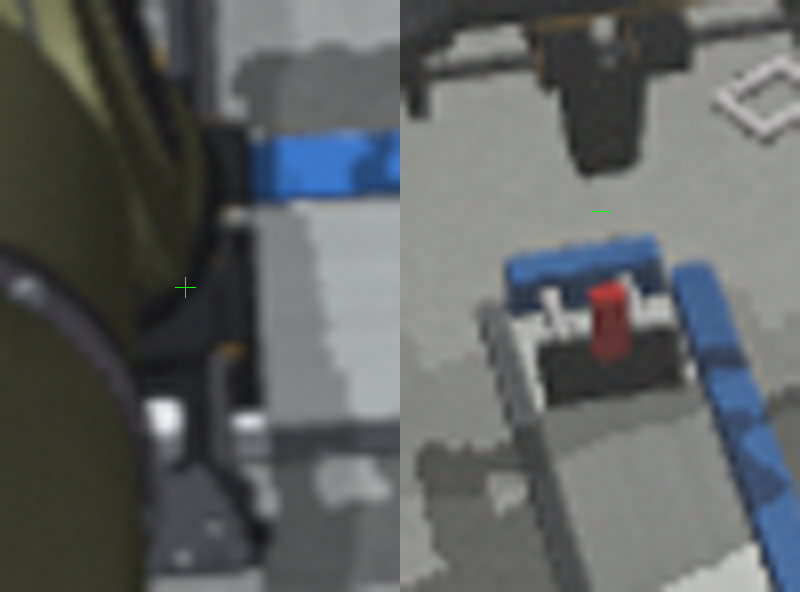

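The picture shows the shut tips about 5 px (about 22 mm) above the reported TCP. The shut fingers had also come to rest on the knob top (z = 70 mm) at reported z = 43.5 mm. So the real tips sit about 25 mm above the reported TCP, and I'll correct for that. I half open the gripper and go lower.

Request:
jog_arm:
  plan: "0 0.003 0 0 0 0 0;0 0 0 0 0 0 0;0 0 0 0 0 0 0;0 0 0 0 0 0 0;0 0 0 0 0 0 0;0 0 0 0 0 0 0;0 0 0 0 0 0 0;0 0 0 0.03 0 0 0;0 0 0 0.03 0 0 0;0 0 0 0.025 0 0 0;0 0 0 0.01 0 0 0;0 0 0 0 0 0 0"

```text
time_s: 7.07
tcp_pos: [0.5199, 0.1879, 0.0258]
ee_rot: [-0.001, 0.675, 0.738, -0.002]
ft_force: [-0.1, -0.4, -0.0]
finger_gap: 0.501
```

Request:
jog_arm:
  plan: "1 0 0 0.004 0 0 0;1 0 0 0 0 0 0;1 0 0 0 0 0 0;1 0 0 0 0 0 0;1 0 0 0 0 0 0;1 0 0 0 0 0 0;1 0 0 0 0 0 0;1 0 0 0 0 0 0"

```text
time_s: 7.73
tcp_pos: [0.5241, 0.189, 0.025]
ee_rot: [0.001, 0.675, 0.738, 0.002]
ft_force: [4.7, 0.2, 6.1]
finger_gap: 0.192
```

Knob gripped (gap 17 mm). Pull along +jig y.

Request:
jog_arm:
  plan: "1 0.007 0 0 0 0 0;1 0.007 0 0 0 0 0;1 0.007 0 0 0 0 0;1 0.007 0 0 0 0 0;1 0.006 0 0 0 0 0;1 0 0 0 0 0 0;1 0 0 0 0 0 0"

```text
time_s: 8.32
tcp_pos: [0.5208, 0.2227, 0.025]
ee_rot: [0.001, 0.675, 0.738, 0.002]
ft_force: [4.3, 0.5, 5.5]
finger_gap: 0.195
```

```bash
python3 -c "
from w import *
to(jig(-8,97,44),5.15)"
```

```text
t 8.32 tcp [0.5208 0.2227 0.025 ] tooly deg 5.08 zdir [ 0.005  0.001 -1.   ] q [-0.51  0.9   0.05  1.88 -0.1   0.36 -0.3 ] F [4.34 0.48 5.53] Ftool [ 0.09  4.39 -5.51] gap 0.195
tool delta [ 0.0033 -0.0012 -0.019 ] turn about z -0.0013
```

Request:
jog_arm:
  plan: "1 0.003 0.002 0 0 0 0;1 0.003 0.001 0 0 0 0;1 0.003 0 0 0 0 0;1 0.003 0 0 0 0 0;1 0 0 0 0 0 0;1 0 0 0 0 0 0"

```text
time_s: 8.82
tcp_pos: [0.5203, 0.2263, 0.0249]
ee_rot: [0.003, 0.677, 0.736, -0.004]
ft_force: [0.6, -12.8, 13.8]
finger_gap: 0.195
```

```bash
python3 -c "
from w import *
to(jig(-8,97,44),5.15)"
```

```text
t 8.82 tcp [0.5203 0.2263 0.0249] tooly deg 4.79 zdir [-0.002 -0.01  -1.   ] q [-0.53  0.9   0.06  1.87 -0.11  0.38 -0.31] F [  0.63 -12.8   13.75] Ftool [-12.94  -0.48 -13.63] gap 0.195
tool delta [-0.0005 -0.0011 -0.0191] turn about z -0.0063
```

The force rose to 13 N at a travel that matches fully out. I relax, release and lift.

Request:
jog_arm:
  plan: "1 -0.006 0 -0.002 0 0 0;1 0 0 -0.001 0 0 0;0 0 0 0 0 0 0;0 0 0 0 0 0 0;0 0 0 0 0 0 0;0 0 0 0 0 0 0;0 0 0 0 0 0 0;0 0 0 0 0 0 0;0 0 0 -0.03 0 0 0;0 0 0 -0.03 0 0 0;0 0 0 -0.03 0 0 0;0 0 0 -0.03 0 0 0"

```text
time_s: 9.82
tcp_pos: [0.5204, 0.2286, 0.1481]
ee_rot: [-0.0, 0.675, 0.738, -0.0]
ft_force: [0.3, 0.5, 0.3]
finger_gap: 0.499
```

```bash
python3 -c "
from w import *
to([.4475,-.2635,.12],np.degrees(.477))"
```

```text
t 9.82 tcp [0.5204 0.2286 0.1481] tooly deg 5.11 zdir [-0.001 -0.    -1.   ] q [-0.54  0.7   0.08  1.81 -0.09  0.63 -0.32] F [0.28 0.51 0.34] Ftool [ 0.48  0.33 -0.34] gap 0.499
tool delta [-0.4836 -0.1164  0.0282] turn about z -0.3877
```

Request:
jog_arm:
  plan: "0 -0.04 -0.0096 0 0 0 0;0 -0.04 -0.0096 0 0 0 0;0 -0.04 -0.0096 0 0 0 0;0 -0.04 -0.0096 0 0 0 0;0 -0.04 -0.0096 0 0 0 0;0 -0.04 -0.0096 0 0 0 0;0 -0.04 -0.0096 0 0 0 0;0 -0.04 -0.0096 0 0 0 0;0 -0.04 -0.0096 0 0 0 0;0 -0.04 -0.0096 0 0 0 0;0 -0.04 -0.0096 0 0 0 0;0 -0.04 -0.0096 0 0 0 0"

```text
time_s: 10.82
tcp_pos: [0.4481, -0.2616, 0.147]
ee_rot: [-0.0, 0.675, 0.738, 0.0]
ft_force: [0.5, -0.1, -0.5]
finger_gap: 0.5
```

Request:
jog_arm:
  plan: "0 0 0 0 0 0 -0.0969;0 0 0 0 0 0 -0.0969;0 0 0 0 0 0 -0.0969;0 0 0 0 0 0 -0.0969;0 0 0 0 0 0 0;0 0 0 0 0 0 0"

```text
time_s: 11.32
tcp_pos: [0.4488, -0.2597, 0.1469]
ee_rot: [-0.0, 0.521, 0.853, 0.0]
ft_force: [0.5, -0.1, -1.1]
finger_gap: 0.5
```

```bash
python3 -c "
from w import *
to([.4475,-.2635,.007],np.degrees(.477))
f=bot.grab_frame('side');u,v=proj(f,[.4475,-.2635,.05])[0].astype(int);u0,v0=u-50,v-45
w=cv2.resize(f['image'][v0:v0+75,u0:u0+100,::-1],(800,600),interpolation=cv2.INTER_CUBIC)
for P in(bot.state()['tcp_pos'],bot.state()['tcp_pos']+[0,0,.025]):
  x=((proj(f,P)[0]-[u0,v0]+.5)*8).astype(int);cv2.drawMarker(w,tuple(int(i) for i in x),(0,255,0))
cv2.imwrite('pics/o.png',w)"
```

```text
t 11.32 tcp [ 0.4488 -0.2597  0.1469] tooly deg 27.15 zdir [ 0.  0. -1.] q [ 0.54  0.65 -0.17  1.95  0.19  0.56  0.72] F [ 0.46 -0.08 -1.11] Ftool [-0.28  0.38  1.11] gap 0.5
tool delta [-0.0028 -0.0029  0.1399] turn about z -0.0032
```

View pics/o.png

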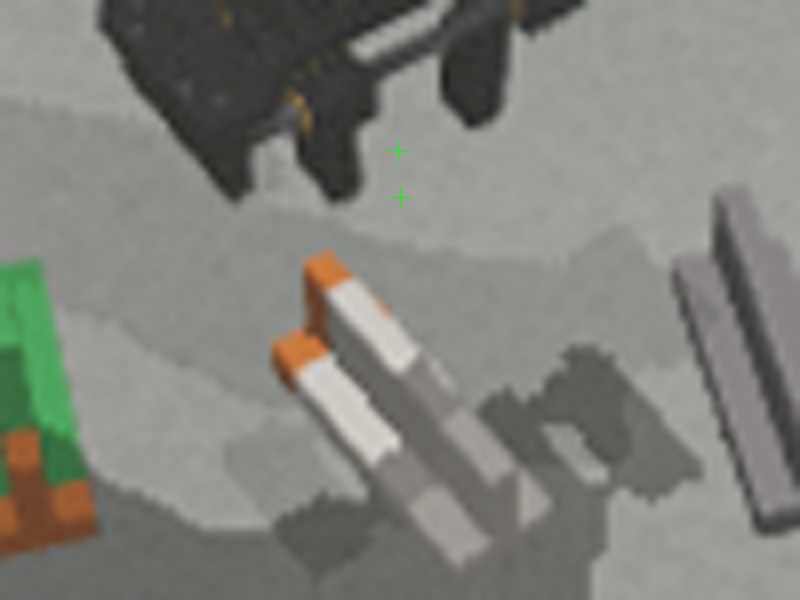

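Tips are about 21 mm above the reported TCP and straddle the web line. I descend and grip the web.

Request:
jog_arm:
  plan: "0 -0.003 -0.004 0.03 0 0 -0.0032;0 0 0 0.03 0 0 0;0 0 0 0.03 0 0 0;0 0 0 0.025 0 0 0;0 0 0 0.015 0 0 0;0 0 0 0.01 0 0 0;0 0 0 0 0 0 0;0 0 0 0 0 0 0"

```text
time_s: 12.03
tcp_pos: [0.4468, -0.2642, 0.0069]
ee_rot: [-0.0, 0.519, 0.855, -0.0]
ft_force: [0.3, -0.1, 0.3]
finger_gap: 0.5
```

Request:
jog_arm:
  plan: "1 0 0 0 0 0 0;1 0 0 0 0 0 0;1 0 0 0 0 0 0;1 0 0 0 0 0 0;1 0 0 0 0 0 0;1 0 0 0 0 0 0;1 0 0 0 0 0 0;1 0 0 0 0 0 0;1 0 0 0 0 0 0"

```text
time_s: 12.78
tcp_pos: [0.4471, -0.2644, 0.0073]
ee_rot: [0.001, 0.519, 0.855, 0.0]
ft_force: [0.2, -1.3, 5.1]
finger_gap: 0.138
```

```bash
python3 -c "
from w import *
to([.4475,-.2635,.007],np.degrees(.477))"
```

```text
t 12.78 tcp [ 0.4471 -0.2644  0.0073] tooly deg 27.5 zdir [ 0.001 -0.    -1.   ] q [ 0.49  0.9  -0.07  2.02  0.26  0.23  0.67] F [ 0.24 -1.31  5.06] Ftool [-1.28 -0.39 -5.06] gap 0.138
tool delta [0.0006 0.0007 0.0003] turn about z 0.0029
```

Request:
jog_arm:
  plan: "1 0 0 -0.025 0 0 0;1 0 0 -0.025 0 0 0;1 0 0 -0.025 0 0 0;1 0 0 -0.01 0 0 0.0976;1 0 0 0 0 0 0.0976;1 0 0 0 0 0 0.0976;1 0 0 0 0 0 0.0976;1 0 0 0 0 0 0;1 0 0 0 0 0 0"

```text
time_s: 13.53
tcp_pos: [0.4463, -0.2641, 0.0915]
ee_rot: [-0.0, 0.674, 0.739, -0.0]
ft_force: [-0.4, -0.5, -1.5]
finger_gap: 0.131
```

```bash
python3 -c "
from w import *
to(jig(3,15,60),np.degrees(.092))"
```

```text
t 13.53 tcp [ 0.4463 -0.2641  0.0915] tooly deg 5.28 zdir [-0.001  0.    -1.   ] q [ 0.47  0.74 -0.04  1.99  0.07  0.41  0.46] F [-0.4  -0.53 -1.49] Ftool [-0.49 -0.45  1.49] gap 0.131
tool delta [0.3991 0.1287 0.0315] turn about z 0.0002
```

Request:
jog_arm:
  plan: "1 0.02 0.0065 0 0 0 0;1 0.035 0.0113 0 0 0 0;1 0.038 0.0122 0 0 0 0;1 0.038 0.0122 0 0 0 0;1 0.038 0.0122 0 0 0 0;1 0.038 0.0122 0 0 0 0;1 0.038 0.0122 0 0 0 0;1 0.038 0.0122 0 0 0 0;1 0.038 0.0122 0 0 0 0;1 0.038 0.0122 0 0 0 0;1 0.025 0.008 0 0 0 0;1 0.015 0.0053 0 0 0 0"

```text
time_s: 14.53
tcp_pos: [0.5391, 0.1502, 0.0914]
ee_rot: [-0.001, 0.672, 0.741, 0.001]
ft_force: [0.7, 0.1, -1.9]
finger_gap: 0.131
```

Request:
jog_arm:
  plan: "1 0 0 0 0 0 0;1 0 0 0 0 0 0;1 0 0 0 0 0 0"

```text
time_s: 14.78
tcp_pos: [0.5386, 0.1425, 0.0915]
ee_rot: [0.0, 0.675, 0.738, -0.001]
ft_force: [-0.3, -0.2, -3.1]
finger_gap: 0.132
```

```bash
python3 -c "
from w import *
to(jig(3,18,26),np.degrees(.092))
f=bot.grab_frame('side');w=[]
t=bot.state()['tcp_pos'];u,v=proj(f,t)[0].astype(int);u0,v0=u-50,v-37
w=cv2.resize(f['image'][v0:v0+75,u0:u0+100,::-1],(800,600),interpolation=cv2.INTER_CUBIC)
P=[t[0],t[1],.092]
for B in OFF:
  h=cv2.convexHull((((proj(f,place(B,P,t[2]-.0073))-[u0,v0]+.5)*8)).astype(np.int32));cv2.polylines(w,[h],True,(0,255,0),1)
h=cv2.convexHull((((proj(f,place(box(30,30,-119,85,18,34),J))-[u0,v0]+.5)*8)).astype(np.int32));cv2.polylines(w,[h],True,(255,0,255),1)
h=cv2.convexHull((((proj(f,place(box(-39,23,85,85,18,38),J))-[u0,v0]+.5)*8)).astype(np.int32));cv2.polylines(w,[h],True,(0,0,255),1)
cv2.imwrite('pics/p.png',w)"
```

```text
t 14.78 tcp [0.5386 0.1425 0.0915] tooly deg 5.08 zdir [-0.001 -0.002 -1.   ] q [-0.4   0.78  0.09  1.88 -0.14  0.49 -0.12] F [-0.28 -0.2  -3.09] Ftool [-0.17 -0.3   3.09] gap 0.132
tool delta [ 0.0059 -0.0006  0.0655] turn about z -0.0033
```

View pics/p.png

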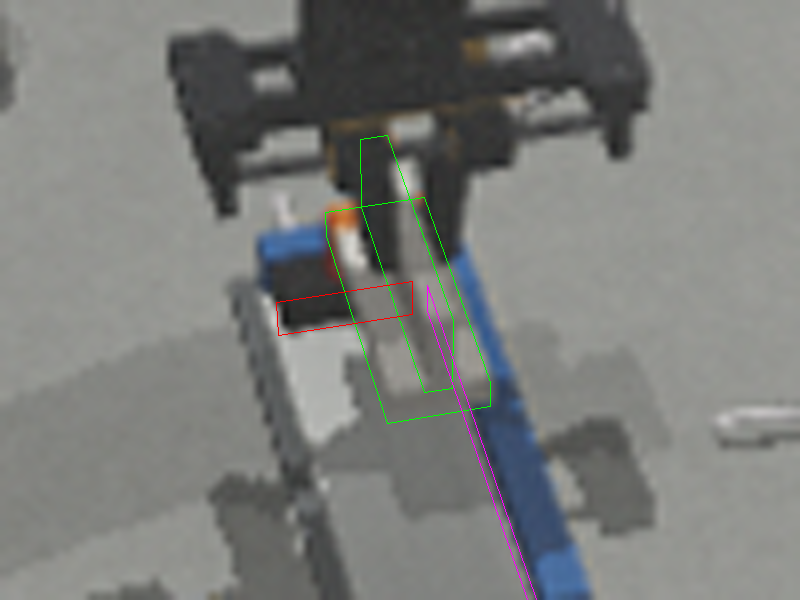

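The overlay matches: the green model coincides with the held offcut, with its orange corner at (342,215) and its shaded front face at rows 395-420. The stop face and fence outlines fit too. I lower it just above the bed.

Request:
jog_arm:
  plan: "1 0.003 0 0.015 0 0 0;1 0 0 0.02 0 0 0;1 0 0 0.015 0 0 0;1 0 0 0.01 0 0 0;1 0 0 0.003 0 0 0;1 0 0 0 0 0 0;1 0 0 0 0 0 0;1 0 0 0 0 0 0"

```text
time_s: 15.5
tcp_pos: [0.5396, 0.1475, 0.0296]
ee_rot: [0.0, 0.675, 0.738, 0.001]
ft_force: [0.3, 0.3, -1.2]
finger_gap: 0.13
```

```bash
python3 -c "
from w import *
to(jig(8,25,25.3),np.degrees(.092))"
```

```text
t 15.5 tcp [0.5396 0.1475 0.0296] tooly deg 5.1 zdir [ 0.001  0.    -1.   ] q [-0.39  0.89  0.07  1.9  -0.15  0.36 -0.12] F [ 0.27  0.29 -1.19] Ftool [0.26 0.29 1.19] gap 0.13
tool delta [0.0079 0.0028 0.0043] turn about z -0.003
```

Request:
jog_arm:
  plan: "1 0 0 0.003 0 0 0;1 0 0 0.001 0 0 0;1 0.003 0 0 0 0 0;1 0.003 0 0 0 0 0;1 0.002 0 0 0 0 0;1 0 0 0 0 0 0;1 0 0 0 0 0 0"

```text
time_s: 16.08
tcp_pos: [0.5389, 0.1552, 0.0253]
ee_rot: [0.001, 0.675, 0.738, 0.0]
ft_force: [-0.3, -2.7, 5.7]
finger_gap: 0.131
```

```bash
python3 -c "
from w import *
to(jig(8,25,25.3),np.degrees(.092))"
```

```text
t 16.08 tcp [0.5389 0.1552 0.0253] tooly deg 5.11 zdir [ 0.001 -0.    -1.   ] q [-0.4   0.89  0.07  1.9  -0.16  0.36 -0.13] F [-0.33 -2.69  5.72] Ftool [-2.65 -0.57 -5.72] gap 0.131
tool delta [ 0.0002  0.0029 -0.    ] turn about z -0.0028
```

Request:
jog_arm:
  plan: "1 0 0 -0.002 0 0 0;1 0.002 0 0 0 0 0;1 0.001 0 0 0 0 0;1 0 0 0 0 0 0;1 0 0 0 0 0 0"

```text
time_s: 16.5
tcp_pos: [0.5381, 0.1556, 0.0268]
ee_rot: [0.001, 0.676, 0.737, -0.001]
ft_force: [1.2, -7.4, 1.0]
finger_gap: 0.137
```

```bash
python3 -c "
from w import *
to(jig(8,25,25.3),np.degrees(.092))"
```

```text
t 16.5 tcp [0.5381 0.1556 0.0268] tooly deg 5.01 zdir [-0.    -0.004 -1.   ] q [-0.41  0.89  0.07  1.9  -0.16  0.36 -0.13] F [ 1.24 -7.4   1.04] Ftool [-7.49  0.58 -1.01] gap 0.137
tool delta [-0.0003  0.0036  0.0015] turn about z -0.0046
```

Contact with the stop is clear (7.5 N with no motion). I ease that off and move to the fence.

Request:
jog_arm:
  plan: "1 -0.0015 0 0 0 0 0;1 0 0.002 0 0 0 0;1 0 0.002 0 0 0 0;1 0 0.001 0 0 0 0;1 0 0 0 0 0 0;1 0 0 0 0 0 0"

```text
time_s: 17.0
tcp_pos: [0.541, 0.1559, 0.026]
ee_rot: [-0.001, 0.675, 0.738, -0.003]
ft_force: [-1.2, -5.5, -0.2]
finger_gap: 0.137
```

```bash
python3 -c "
from w import *
to(jig(8,25,25.3),np.degrees(.092));print(bot.state()['wrist_torque'].round(2))"
```

```text
t 17.0 tcp [0.541  0.1559 0.026 ] tooly deg 5.11 zdir [-0.005 -0.003 -1.   ] q [-0.41  0.9   0.07  1.88 -0.15  0.37 -0.13] F [-1.21 -5.54 -0.16] Ftool [-5.41 -1.69  0.18] gap 0.137
tool delta [-0.0003  0.0007  0.0007] turn about z -0.0029
[-1.37  0.38  0.12]
```

Request:
jog_arm:
  plan: "1 0 0.0015 0.001 0 0 0;1 0 0.0015 0.001 0 0 0;1 0 0 0 0 0 0;1 0 0 0 0 0 0;1 0 0 0 0 0 0"

```text
time_s: 17.42
tcp_pos: [0.5415, 0.1558, 0.0254]
ee_rot: [-0.002, 0.675, 0.738, -0.004]
ft_force: [-7.5, -7.2, 15.1]
finger_gap: 0.139
```

```bash
python3 -c "
from w import *
to(jig(8,25,25.3),np.degrees(.092));print(bot.state()['wrist_torque'].round(2))"
```

```text
t 17.42 tcp [0.5415 0.1558 0.0254] tooly deg 5.12 zdir [-0.009 -0.003 -1.   ] q [-0.4   0.9   0.07  1.88 -0.15  0.38 -0.13] F [-7.51 -7.21 15.09] Ftool [ -6.54  -8.26 -15.  ] gap 0.139
tool delta [-0.0002  0.0002  0.0001] turn about z -0.0026
[-1.48  1.8   0.16]
```

Bed friction could explain part of that, so I unload z and check that the fence reacts.

Request:
jog_arm:
  plan: "1 -0.001 0 -0.0035 0 0 0;1 0 0 0 0 0 0;1 0 0.001 0 0 0 0;1 0 0.001 0 0 0 0;1 0 0 0 0 0 0;1 0 0 0 0 0 0"

```text
time_s: 17.92
tcp_pos: [0.5432, 0.156, 0.0275]
ee_rot: [-0.003, 0.675, 0.738, -0.004]
ft_force: [-7.2, -4.8, 3.2]
finger_gap: 0.133
```

```bash
python3 -c "
from w import *
to(jig(8,25,25.3),np.degrees(.092));print(bot.state()['wrist_torque'].round(2))"
```

```text
t 17.92 tcp [0.5432 0.156  0.0275] tooly deg 5.15 zdir [-0.01  -0.002 -1.   ] q [-0.4   0.9   0.07  1.87 -0.15  0.39 -0.12] F [-7.23 -4.82  3.21] Ftool [-4.16 -7.66 -3.13] gap 0.133
tool delta [-0.0003 -0.0015  0.0022] turn about z -0.002
[-1.13  1.64  0.12]
```

The fence reacts: 7.7 N lateral against at most about 2.7 N of friction. Now the final combined push.

Request:
jog_arm:
  plan: "1 0 0.001 0.0008 0 0 0;1 0 0.0005 0.0008 0 0 0;1 0 0.0005 0.0006 0 0 0;1 0 0 0 0 0 0;1 0 0 0 0 0 0;1 0 0 0 0 0 0"

```text
time_s: 18.42
tcp_pos: [0.5432, 0.156, 0.0256]
ee_rot: [-0.004, 0.675, 0.738, -0.006]
ft_force: [-11.5, -4.8, 9.9]
finger_gap: 0.134
```

```bash
python3 -c "
from w import *
to(jig(8,25,25.3),np.degrees(.092));print(bot.state()['wrist_torque'].round(2))
f=bot.grab_frame('side');t=bot.state()['tcp_pos'];u,v=proj(f,t)[0].astype(int);u0,v0=u-50,v-37
w=cv2.resize(f['image'][v0:v0+75,u0:u0+100,::-1],(800,600),interpolation=cv2.INTER_CUBIC)
cv2.imwrite('pics/q.png',w)"
```

```text
t 18.42 tcp [0.5432 0.156  0.0256] tooly deg 5.16 zdir [-0.013 -0.003 -1.   ] q [-0.4   0.9   0.07  1.87 -0.15  0.39 -0.12] F [-11.46  -4.78   9.93] Ftool [ -3.74 -11.97  -9.76] gap 0.134
tool delta [-0.0002 -0.0015  0.0003] turn about z -0.0019
[-1.11  2.44  0.02]
```

View pics/q.png

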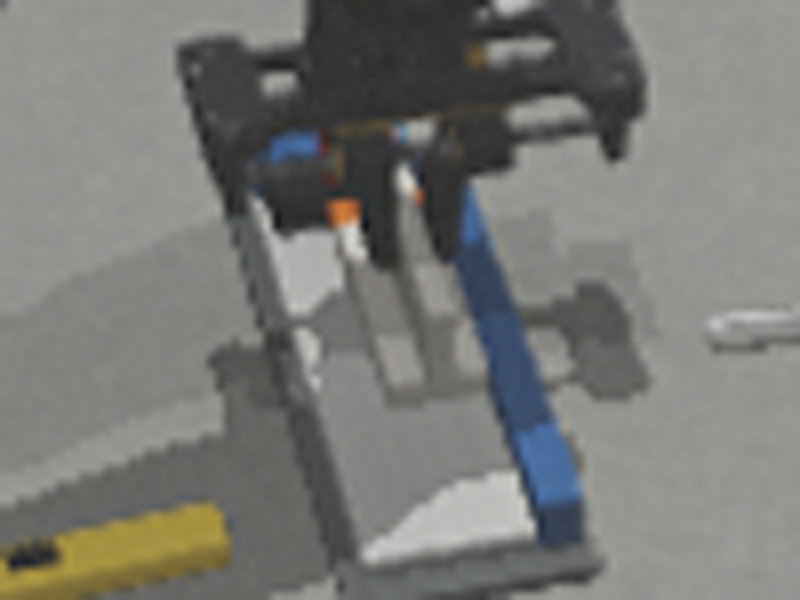

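The picture shows the foot along the fence (about (480,340)) and the orange end at the stop (345,210). Forces are near target, but the tool is tilted 0.013 rad by compliance, so I trim that for flat seating.

Request:
jog_arm:
  plan: "1 0 -0.0003 0 -0.005 0 0;1 0 -0.0003 0 -0.005 0 0;1 0 0 0 0 0 0;1 0 0 0 0 0 0;1 0 0 0 0 0 0;1 0 0 0 0 0 0"

```text
time_s: 18.97
tcp_pos: [0.5433, 0.1559, 0.0254]
ee_rot: [-0.0, 0.675, 0.738, -0.001]
ft_force: [-8.3, -5.1, 6.7]
finger_gap: 0.135
```

```bash
python3 -c "
from w import *
to(jig(8,25,25.3),np.degrees(.092));print(bot.state()['wrist_torque'].round(2))"
```

```text
t 18.97 tcp [0.5433 0.1559 0.0254] tooly deg 5.16 zdir [-0.002 -0.002 -1.   ] q [-0.4   0.9   0.07  1.88 -0.15  0.37 -0.13] F [-8.29 -5.13  6.75] Ftool [-4.37 -8.73 -6.72] gap 0.135
tool delta [-0.0002 -0.0016  0.0001] turn about z -0.002
[-1.09  2.06  0.03]
```

Tilt is gone, with z at 25.4 mm (seated). I bring both forces back to 10 N, with a little over on the fence side for friction, and hold.

Request:
jog_arm:
  plan: "1 0 0.0007 0.0006 0 0 0;1 0 0.0007 0.0006 0 0 0;1 0 0 0 0 0 0;1 0 0 0 0 0 0;1 0 0 0 0 0 0;1 0 0 0 0 0 0;1 0 0 0 0 0 0;1 0 0 0 0 0 0;1 0 0 0 0 0 0;1 0 0 0 0 0 0;1 0 0 0 0 0 0;1 0 0 0 0 0 0"

```text
time_s: 19.97
tcp_pos: [0.5432, 0.1559, 0.0253]
ee_rot: [-0.001, 0.675, 0.738, -0.002]
ft_force: [-13.3, -6.3, 19.6]
finger_gap: 0.133
```

```bash
python3 -c "
from w import *
to(jig(8,25,25.3),np.degrees(.092));print(bot.state()['wrist_torque'].round(2))"
```

```text
t 19.97 tcp [0.5432 0.1559 0.0253] tooly deg 5.16 zdir [-0.005 -0.002 -1.   ] q [-0.4   0.9   0.07  1.88 -0.15  0.38 -0.12] F [-13.27  -6.25  19.65] Ftool [ -5.06 -13.87 -19.57] gap 0.133
tool delta [-0.0002 -0.0015  0.    ] turn about z -0.0019
[-1.2   3.07  0.06]
```

Request:
jog_arm:
  plan: "1 0 -0.0004 -0.0009 0 0 0;1 0 0 0 0 0 0;1 0 0 0 0 0 0;1 0 0 0 0 0 0;1 0 0 0 0 0 0;1 0 0 0 0 0 0;1 0 0 0 0 0 0;1 0 0 0 0 0 0;1 0 0 0 0 0 0;1 0 0 0 0 0 0"

```text
time_s: 20.8
tcp_pos: [0.5433, 0.1559, 0.0254]
ee_rot: [-0.001, 0.675, 0.738, -0.002]
ft_force: [-11.2, -5.7, 12.8]
finger_gap: 0.132
```

```bash
python3 -c "
from w import *
to(jig(8,25,25.3),np.degrees(.092))
f=bot.grab_frame('top');to(jig(8,25,25.3),5.27)"
```

```text
t 20.8 tcp [0.5433 0.1559 0.0254] tooly deg 5.16 zdir [-0.004 -0.002 -1.   ] q [-0.4   0.9   0.07  1.88 -0.15  0.38 -0.12] F [-11.23  -5.67  12.82] Ftool [ -4.66 -11.75 -12.77] gap 0.132
tool delta [-0.0002 -0.0016  0.0001] turn about z -0.002
t 20.85 tcp [0.5432 0.1559 0.0254] tooly deg 5.16 zdir [-0.004 -0.002 -1.   ] q [-0.4   0.9   0.07  1.88 -0.15  0.38 -0.12] F [-11.81  -5.66  12.71] Ftool [ -4.6  -12.32 -12.65] gap 0.134
tool delta [-0.0002 -0.0015  0.0001] turn about z -0.0019
```

Request:
jog_arm:
  plan: "1 0 -0.0003 -0.0003 0 0 0;1 0 0 0 0 0 0;1 0 0 0 0 0 0;1 0 0 0 0 0 0;1 0 0 0 0 0 0;1 0 0 0 0 0 0;1 0 0 0 0 0 0;1 0 0 0 0 0 0;1 0 0 0 0 0 0;1 0 0 0 0 0 0"

```text
time_s: 21.68
tcp_pos: [0.5433, 0.156, 0.0254]
ee_rot: [-0.001, 0.675, 0.738, -0.002]
ft_force: [-10.0, -4.4, 8.8]
finger_gap: 0.134
```

```bash
python3 -c "
from w import *
to(jig(8,25,25.3),np.degrees(.092))
f=bot.grab_frame('side')
for r in bot.find_in('side','stop_face')[:1]+bot.find_in('side','knob')[:1]: print(np.round(r['location'],4),r['confidence'])
print(jig(-8,85,28),jig(-8,97,55))
t=bot.state()['ft_force']; print(t.round(1))
if 7<-t[0]<14 and 7<t[2]<14: print(bot.close_job())"
```

```text
t 21.68 tcp [0.5433 0.156  0.0254] tooly deg 5.16 zdir [-0.004 -0.002 -1.   ] q [-0.4   0.9   0.07  1.88 -0.15  0.38 -0.13] F [-10.    -4.41   8.78] Ftool [ -3.51 -10.39  -8.74] gap 0.134
tool delta [-0.0002 -0.0016  0.0001] turn about z -0.0019
[ 0.5819 -0.2708  0.0157] 0.4
[0.5025 0.215  0.0341] 0.58
[0.5203927  0.21393695 0.028     ] [0.51931416 0.22588839 0.055     ]
[-10.8  -5.1   9.6]
the job is handed in; nothing more can be done
None
```

I pulled the stop out by its knob and pressed the white offcut into the corner of the jig. I handed the job in at about 22 s with the arm still holding the push.

- **Stop:** my first grasp missed, because the real fingertips sit about 2 cm above the reported tool point, and the shut fingers briefly rested on the knob top at about 6 N. The second grasp held. I pulled until the force jumped to 13 N at the position expected for full travel.
- **Offcut:** I gripped it by the web and laid it on the bed. Touching the stop gave 7.5 N with almost no motion. Touching the fence gave 7.7 N sideways with only 3 N of down force, so it was the fence and not bed friction.
- **Final push:** it is about 10 N into the fence and about 9–10 N down. Another 4 N or so pushes towards the stop. Down force briefly reached 20 N during trimming. The tool was level to about 0.005 rad.

**Checks that were weak or disagreed:**
- The fence was met about 1.5 mm beyond my camera estimate, which is within its error.
- At the end the gripper hid the stop. The network's stop detection was wrong (it reported a different object), and its knob reading was about 2 cm off. So the stop being fully out at the end rests on the pull force and on where the offcut met it.
- I did not re-measure the other items on the table. Nothing was touched that I could see.

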